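Step up the bench test supply with its main switch off

ROBOT

A 6-joint arm with a two-finger parallel gripper is mounted at the origin on a cart in front of the work surface, level with it; the furniture and walls round the work are solid. World frame = base frame: x ahead of the robot, y to its left, z up, the work surface at z = 0. Lengths are in m, angles in degrees, forces in N, time in s.
With the tool pointing down it reaches from about 0.325 to 0.85 m from the base axis. Payload 15.5 kg.
Tool frame: the origin (TCP) lies midway between the tips of the shut fingers; the grasp point (between the pads) lies 19 mm behind it; z points along the fingers, y is the line along which they close (so a half turn about z gives the same grasp; the last joint's range is limited). The gripper opens to 91 mm and grips with 3 to 60 N. Pads are 32 mm wide; open, the fingers measure 118 mm over their backs; the gripper's body (76 mm by 178 mm) begins 60 mm behind the grasp point.
Start: joints at [61.278, 28.281, 77.091, -0, 74.628, -5.472], TCP at [0.247, 0.574, 0.174] pointing down, gripper open.
Joint ranges: [-166.48, 166.48], [-47.26, 123.95], [12.59, 153.08], [-70.14, 250.14], [6.76, 159.57], [-176.63, 176.63]. Speed limits (degrees/s): [108.29, 108.29, 147.25, 172.46, 172.46, 172.46].

INTERFACE

Orientations are given as a 3x3 rotation matrix whose columns are the frame's x, y, z axes.
In Python, from bench import ctrl gives the robot as it stands. The module is installed in compiled form; this text tells all that it offers. Calls block until the motion is done:
- ctrl.goto(position, orientation): joint-space move of the TCP to a pose.
- ctrl.move_l(position, vel=0.15, ori=None, contact_N=None): straight line of the TCP; ori=None keeps the orientation; vel is the mean speed in m/s. With contact_N (N) it stops when the force on the tool has changed by that much, and returns True; else False.
- ctrl.movej(angles): joint-space move.
- ctrl.command_gripper(opening): opening from 0.0 (shut) to 1.0 (fully open); the grip force is fixed at half the most; returns when the fingers have stopped.
- ctrl.sleep(seconds).
- ctrl.ik(position, orientation): joint angles nearest the present ones, or None.
- ctrl.read_camera(name): name is "side" or "top"; returns the picture (480x640x3 uint8, blue, green, red); there is no depth.
- ctrl.camera_params(name): a dict with "fx", "fy", "cx", "cy" (pixels), "D" ([k1, k2, p1, p2, k3] as OpenCV has them; the pictures are not rectified), "pose" (4x4, takes a point from camera to world coordinates). Camera axes: x right, y up, looking along -z (the intrinsics and any distortion apply to the point x, -y, -z); pixel columns grow to the right and rows downward; lengths in m; the calibration is good to about 2 mm. A picture is of the moment at which its call begins. camera_params takes no time and is no camera call.
A pose or a line that the arm cannot do raises ctrl.MotionError and nothing moves.
- ctrl.sign_off(): hands the job in; it is judged then, once.
Readings, each from a call of its own:
- ctrl.current_t(): time.
- ctrl.current_q(): joint angles.
- ctrl.current_dq(): joint speeds.
- ctrl.current_effort(): joint torques, N m.
- ctrl.current_tool_pos(): TCP position.
- ctrl.current_eef_rot(): TCP orientation.
- ctrl.current_contact_force(): force on the tool from outside, world axes, zero at the start.
- ctrl.current_wrist_torque(): the same for the moment, N m.
- ctrl.current_grip_width(): opening from 0.0 (shut) to 1.0 (fully open).
- ctrl.current_grasp_force(): force on a finger pad.
Only numpy, scipy, OpenCV 4.12 (cv2) and the standard library are available. Lean on these libraries where they do the work, as an engineer would, in place of code of your own. Each camera call takes 0.05 s, during which the arm holds its last target. There are 200 camera calls.

TASK

The bench test supply, the grey box with a paddle switch and a pointer knob on its top, is switched on and must be stepped up to its fourth output. The knob must not be turned while the supply is on: throw the paddle switch fully off, click the pointer knob round to the fourth position (the one marked with four dots), then throw the switch fully on again. Leave the screwdriver, the spool and the tin beside the box where they lie.

Things in the scene. Friction and masses are not known exactly. Their poses are not given: they have to be found in the camera images.
- supply: Bench test supply: heavy fixed grey steel box, 160 mm deep (its x), 240 wide (its y), 66 high, aluminium panel on top. Origin: centre of its underside, on the bench. x points to its back, where four low round sockets and a lamp stand up to 12 mm from the panel; y to its left, where the paddle switch is; the pointer knob is at the right. A microscope hangs 0.4 m up behind it.
- power (a joint): Paddle switch: black lever swinging left and right about the box's x. +0.45 = ON (leans right, to the middle of the box and the lamp), 0 = upright, -0.45 = OFF (leans left, outward). Over-centre spring: about 4 N at the paddle starts it; past upright it snaps over by itself to its stop and stays. Starts ON. Push it with shut fingers; no grip needed.
- power_pivot (a point): Point on the box on the lever's swing axis, 76 mm above the bench, level with the top of the switch's flat black housing (88 mm along the swing, 56 mm across).
- power_tip (a point): Middle of the lever's top end, 72 mm from the pivot. The upper 34 mm of the lever is a paddle 14 mm thick (along the swing) and 30 mm wide, the stem below it 10 mm thick and 18 mm wide.
- selector (a joint): Pointer knob on a vertical axis. Six clicked positions 0.436 rad apart, value growing clockwise seen from above: 0, 0.436, 0.873, 1.309 (the fourth), 1.745, 2.182; end stops just past the first and last. A sprung ball pulls it into the nearest one with up to 0.15 N m, fading to nothing halfway between two. Starts in the first, second or third.
- selector_axis (a point): Point on the knob's axis at the top of its 50 mm round disc, 77 mm above the bench; a square black plate of 60 mm lies under it. On the disc stands the grip: a bar 14 mm thick and 25 mm high above this point, from 31 mm behind the axis (tail) to 23 mm ahead, then a nose 9 mm thick and 21 mm high to 36 mm. Grip the bar from above or push it at an end.
- selector_nose (a point): Tip of the knob's pointer nose, with a white line, 36 mm from the axis; it shows the position chosen.
- mark_four (a point): Group of four dots printed on the panel, 50 mm from the knob's axis: where the nose points in the fourth position. Groups of one to six dots stand in an arc round the back of the knob, one dot at the left, six at the right.
- driver: Screwdriver with a yellow handle, 150 mm long, 16 mm thick, lying on the bench in front of the box. Bystander. Origin: centre of its underside.
- wick_spool: Small flat yellow spool, 40 mm across, 13 mm high, on the bench in front of the box at the right. Bystander. Origin: centre of its underside.
- tip_tin: Round white tin with a yellow lid, 42 mm across, 25 mm high, on the bench in front of the box at the left. Bystander. Origin: centre of its underside.

How it is judged (in metres and radians):
On the way, in this order (a step that is already met when the one before it is completed fails the run):
1. the paddle switch is fully off, the knob still where it was (value of joint power below -0.38 rad and distance of selector_nose from where it was at the start of the episode below 0.006 m), for 0.1 s.
2. with the switch off, the pointer knob rests in its fourth position (value of joint power below -0.38 rad and value of joint selector between 1.23 and 1.39 rad), for 0.3 s.
At the end, for the whole second after the job is handed in: The paddle switch is fully on (within 0.07 rad of its stop) and the pointer knob rests in its fourth position (within 0.08 rad) (value of joint power above 0.38 rad and value of joint selector between 1.23 and 1.39 rad); the robot touches nothing.
It fails at once if the knob is turned out of a clicked position while the switch is not off (value of joint power above -0.25 rad and (value of joint selector between 0.1 and 0.336 rad or value of joint selector between 0.536 and 0.773 rad or value of joint selector between 0.973 and 1.209 rad or value of joint selector between 1.409 and 1.645 rad or value of joint selector between 1.845 and 2.082 rad)).
It fails at once if the screwdriver, the spool or the tin is shifted by more than 2 cm (distance of any of driver, wick_spool, tip_tin from where it was at the start of the episode above 0.02 m).
It also fails if it takes over 45 s, if anything falls off the work surface, if the arm or the gripper's body presses on something with over 40 N, if the wrist force passes 120 N, or if a joint passes its speed limit or range.

## Working session

There is one attempt and no reset: what is moved stays moved. The work goes in short steps, each a Python script; the robot and the scene stay as the last script left them, time stands still between calls to the robot, and variables do not carry over. Pictures are saved under pics/ and viewed, at most 10 in all, crops included, and the job is handed in when it is done.

```bash
mkdir -p pics
python3 - <<'E'
from bench import ctrl
import cv2
for n in("top","side"):
    cv2.imwrite(f"pics/{n}0.png",ctrl.read_camera(n)); p=ctrl.camera_params(n); print(n,p)
E
```

```text
top {'fx': 624.2589142644294, 'fy': 624.2589142644294, 'cx': 320.5761723830994, 'cy': 238.40565881071464, 'D': array([-0.19218957,  0.        ,  0.        ,  0.        ,  0.        ]), 'pose': array([[ 0.02963289,  0.9808403 , -0.19254661,  0.24502176],
       [-0.99955705,  0.02854653, -0.00841449, -0.24441283],
       [-0.00275674,  0.19271066,  0.98125175,  0.99745534],
       [ 0.        ,  0.        ,  0.        ,  1.        ]])}
side {'fx': 475.89995353386854, 'fy': 475.89995353386854, 'cx': 320.87308096476113, 'cy': 243.39618353193933, 'D': array([-0.04363177,  0.        ,  0.        ,  0.        ,  0.        ]), 'pose': array([[ 0.967688  ,  0.15228853, -0.20096802,  0.24498538],
       [-0.25116279,  0.51167316, -0.82164946, -0.9248118 ],
       [-0.02229785,  0.84557601,  0.53338918,  0.56931068],
       [ 0.        ,  0.        ,  0.        ,  1.        ]])}
```

View pics/top0.png

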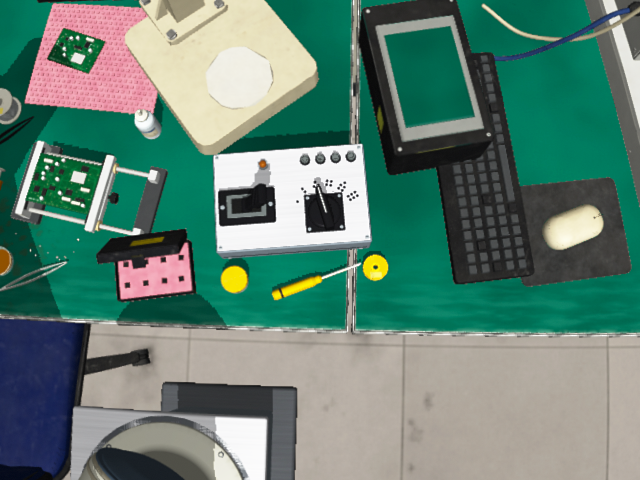

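View pics/side0.png

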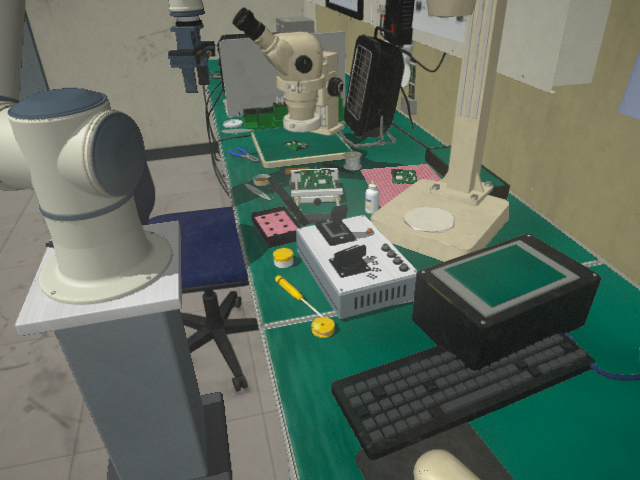

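The top view shows the box at about (215–370, 145–255), with the switch at about (247, 205) and the knob at about (322, 210). The tin is at (234, 279), the driver at about (315, 282) and the spool at (375, 267). Next I'll enlarge the box.

Run:
```python
import cv2
a=cv2.imread("pics/top0.png")[135:265,205:380]; cv2.imwrite("pics/tc.png",cv2.resize(a,None,fx=4.5,fy=4.5,interpolation=cv2.INTER_CUBIC))
a=cv2.imread("pics/side0.png")[195:320,290:425]; cv2.imwrite("pics/sc.png",cv2.resize(a,None,fx=4.5,fy=4.5,interpolation=cv2.INTER_CUBIC))
```

```text
(no output)
```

View pics/tc.png

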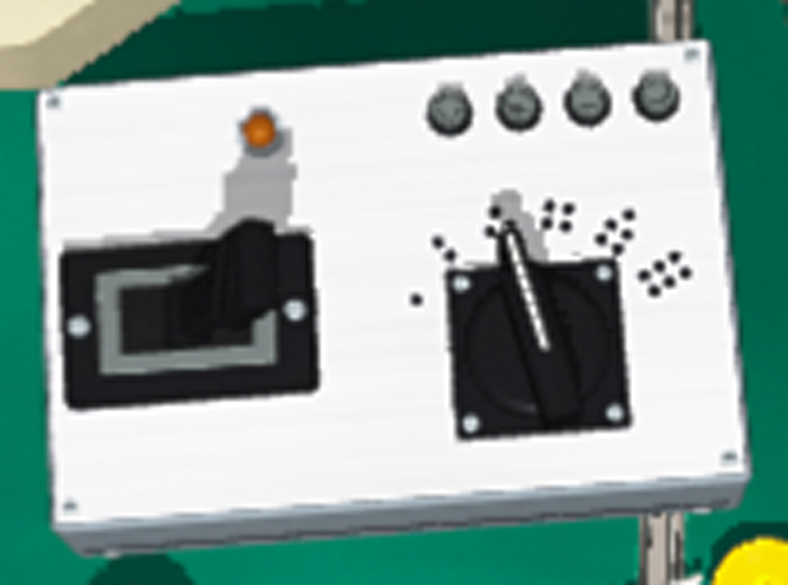

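View pics/sc.png

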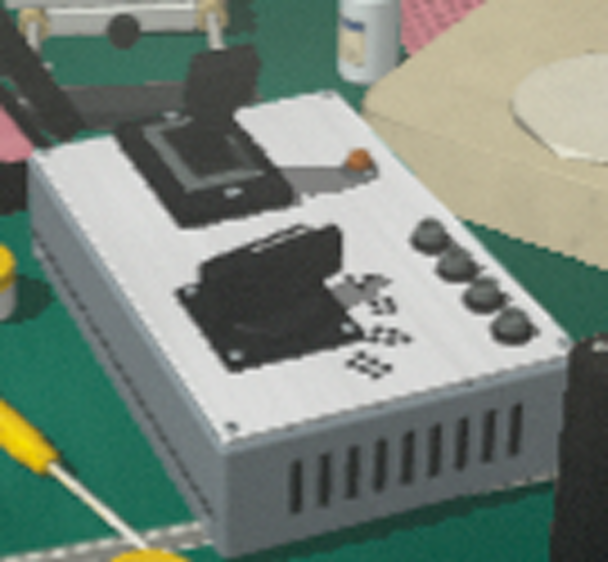

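The top crop shows panel corners at (40,92), (708,42), (747,480) and (55,524). The lever leans right, with its top at about (255,232). The nose is at about (508,228), and the four-dot group is centred at about (558,217). Next I'll compute world positions.

```bash
cat > h.py <<'E'
import numpy as np,cv2
from bench import ctrl
def world(name,uv,z):
    p=ctrl.camera_params(name);K=np.array([[p['fx'],0,p['cx']],[0,p['fy'],p['cy']],[0,0,1]])
    n=cv2.undistortPoints(np.array(uv,float).reshape(-1,1,2),K,p['D'])[:,0]
    d=np.c_[n[:,0],-n[:,1],-np.ones(len(n))]@p['pose'][:3,:3].T; o=p['pose'][:3,3]
    return o+d*((z-o[2])/d[:,2])[:,None]
crop=lambda uv,x0,y0:(np.array(uv,float)+.5)/4.5-.5+[x0,y0]
T=lambda uv,z:world("top",crop(uv,205,135),z)
S=lambda uv,z:world("side",crop(uv,290,195),z)
E
python3 - <<'E'
from h import *
np.set_printoptions(precision=4,suppress=True)
c=T([(40,92),(708,42),(747,480),(55,524)],.066);print("corners",c[:,:2]);print("sides",[np.linalg.norm(c[i]-c[i-1]) for i in range(4)])
cs=S([(36,152),(328,92),(572,345),(225,442)],.066);print("side-cam corners FL,BL,BR,FR",cs[:,:2])
ce=c.mean(0);l=(c[0]+c[3]-c[1]-c[2]);y=np.arctan2(-l[0],l[1]);print("centre",ce,cs.mean(0),"yaw",np.degrees(y))
l=cs[0]+cs[1]-cs[2]-cs[3];print(np.degrees(np.arctan2(-l[0],l[1])))
R=np.array([[np.cos(y),-np.sin(y)],[np.sin(y),np.cos(y)]])
loc=lambda p:(p[:,:2]-ce[:2])@R
pl=T([(447,270),(615,258),(630,428),(458,438)],.070);print("plate",loc(pl),loc(pl).mean(0))
sc=T([(461,284),(604,273),(615,411),(470,424)],.070);print("screws",loc(sc).mean(0))
h=T([(62,250),(310,235),(318,392),(70,408)],.076);print("hous",loc(h),loc(h).mean(0), loc(T([(78,326),(295,309)],.077)).mean(0))
k=loc(sc).mean(0)
for n,uv,z in(("nose",(508,228),.098),("lineend",(545,348),.102),("d1",(416,299),.066),("d4",(558,217),.066),("d6",(665,273),.066),("d5",(615,230),.066)):
    q=loc(T([uv],z))[0]-k;print(n,q,np.linalg.norm(q),np.degrees(np.arctan2(q[1],q[0])))
print("tip",loc(T([(257,232)],.141)))
hs=S([(117,130),(207,97),(298,200),(185,227)],.076);print("hous side",loc(hs),loc(hs).mean(0))
o=world("top",[(234,279),(375,267),(275,296),(358,264)],.013);print("tin spool driver",o)
E
```

```text
corners [[ 0.5568 -0.0636]
 [ 0.5813 -0.2971]
 [ 0.4256 -0.3126]
 [ 0.4036 -0.079 ]]
sides [np.float64(0.15400955670474267), np.float64(0.23472673971556077), np.float64(0.15650343404798678), np.float64(0.23463451770043983)]
side-cam corners FL,BL,BR,FR [[ 0.4027 -0.0786]
 [ 0.5509 -0.0632]
 [ 0.5768 -0.2901]
 [ 0.4256 -0.3111]]
centre [ 0.4918 -0.1881  0.066 ] [ 0.489  -0.1858  0.066 ] yaw 5.683351435387179
6.062881823564055
plate [[ 0.001  -0.021 ]
 [ 0.0012 -0.0786]
 [-0.0584 -0.0791]
 [-0.0578 -0.0209]] [-0.0285 -0.0499]
screws [-0.0284 -0.0499]
hous [[ 0.016   0.1099]
 [ 0.015   0.0247]
 [-0.04    0.025 ]
 [-0.0395  0.1091]] [-0.0121  0.0672] [-0.0112  0.0682]
nose [0.0348 0.0074] 0.03553884226181787 12.089627209187476
lineend [-0.008  -0.0018] 0.008193896625064777 -167.25062928886865
d1 [0.021  0.0402] 0.04533422722297197 62.46498838913697
d4 [ 0.0466 -0.0104] 0.04777628724149438 -12.563644851495987
d6 [ 0.0242 -0.0456] 0.05157778154547021 -62.058714060551154
d5 [ 0.0406 -0.0296] 0.05028146717498156 -36.09933357147804
tip [[-0.0016  0.0375]]
hous side [[-0.0416  0.1061]
 [ 0.0085  0.1194]
 [ 0.0108  0.0181]
 [-0.0428  0.0163]] [-0.0163  0.065 ]
tin spool driver [[ 0.3682 -0.0999  0.013 ]
 [ 0.3943 -0.3241  0.013 ]
 [ 0.3432 -0.1666  0.013 ]
 [ 0.3983 -0.2969  0.013 ]]
```

Everything is consistent: the box measures 155×235 mm against 160×240, the nose is at 36 mm from the axis, and the dots are at about 50 mm. The marks are at ±62.5°, ±37.5° and ±12.5°, and the nose at +12° is in the **third** position. The fourth is one click (25°) clockwise. First I'll throw the switch off with shut fingers.

```bash
cat >> h.py <<'E'
YAW=np.radians(5.8);C=np.array([.4910,-.1875])
RY=np.array([[np.cos(YAW),-np.sin(YAW)],[np.sin(YAW),np.cos(YAW)]])
PIV=np.array([-.012,.0675]);KN=np.array([-.0285,-.050])
def W(l,z): return np.r_[C+RY@np.array(l),z]
def down(a): # tool y at local angle a (deg) in the box frame
    a=np.radians(a)+YAW; y=np.array([np.cos(a),np.sin(a),0]); z=np.array([0,0,-1.]); return np.c_[np.cross(y,z),y,z]
E
python3 - <<'E'
from h import *
np.set_printoptions(precision=3,suppress=True)
print(ctrl.current_eef_rot())
for a in(90,-90,102.5,-77.5,77.5):print(a,ctrl.ik(W(KN,.2),down(a)))
a=90 if ctrl.current_eef_rot()[1,1]>0 else -90
ctrl.command_gripper(0)
ctrl.goto([.2,.42,.22],down(a)); ctrl.goto(W(PIV+[0,-.075],.20),down(a))
ctrl.move_l(W(PIV+[0,-.075],.118))
f0=ctrl.current_contact_force()
ctrl.move_l(W(PIV+[0,-.008],.118),vel=.06)
print(ctrl.current_contact_force(),f0,ctrl.current_tool_pos(),W(PIV+[0,-.008],.118))
ctrl.move_l(W(PIV+[0,-.05],.118));ctrl.move_l(W(PIV+[0,-.06],.20))
ctrl.goto(W(KN+[-.1,0],.2),down(a))
print(ctrl.current_t())
im=ctrl.read_camera("side")[195:320,290:425]; cv2.imwrite("pics/s1.png",cv2.resize(im,None,fx=4.5,fy=4.5,interpolation=cv2.INTER_CUBIC))
E
```

```text
[[-0.919  0.395 -0.001]
 [ 0.395  0.919 -0.001]
 [ 0.    -0.001 -1.   ]]
90 [ -33.686   18.779   88.953   -0.      72.269 -129.486]
-90 [-33.686  18.779  88.953  -0.     72.269  50.514]
102.5 [ -33.686   18.779   88.953   -0.      72.269 -141.986]
-77.5 [-33.686  18.779  88.953  -0.     72.269  38.014]
77.5 [ -33.686   18.779   88.953   -0.      72.269 -116.986]
[ 0.254  0.337 -0.462] [-0.682  0.139 -0.398] [ 0.473 -0.13   0.118] [ 0.473 -0.13   0.118]
8.2667
```

View pics/s1.png

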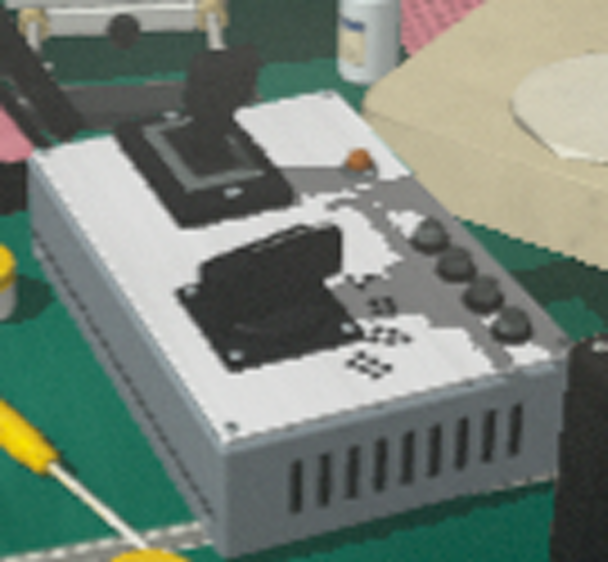

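The lever is unchanged: it is still leaning ON and the lamp is still lit, with the top at (190–260, 45–110). So the push ended at or before upright, and the finger tips must be thinner than I assumed. I'll push again in steps, logging the force, and go further.

Run:
```python
from h import *
np.set_printoptions(precision=2,suppress=True)
print(ctrl.current_grip_width())
ctrl.goto(W(PIV+[0,-.065],.2),down(90))
ctrl.move_l(W(PIV+[0,-.065],.115))
for y in(-.035,-.025,-.015,-.008,-.002):
    hit=ctrl.move_l(W(PIV+[0,y],.115),vel=.06,contact_N=15); print(y,hit,ctrl.current_contact_force(),ctrl.current_tool_pos())
im=ctrl.read_camera("side")[135:300,290:425]
print(ctrl.current_t())
cv2.imwrite("pics/s2.png",cv2.resize(im,None,fx=3.5,fy=3.5,interpolation=cv2.INTER_CUBIC))
```

```text
0.005000398059960897
-0.035 False [ 0.5  -0.88 -0.15] [ 0.48 -0.16  0.12]
-0.025 False [-0.34 -0.06  0.34] [ 0.47 -0.15  0.11]
-0.015 False [-0.22  0.21  0.34] [ 0.47 -0.14  0.12]
-0.008 False [ 0.85 -0.91 -0.12] [ 0.47 -0.13  0.11]
-0.002 False [ 0.24 -0.14 -0.1 ] [ 0.47 -0.12  0.12]
11.4583
```

View pics/s2.png

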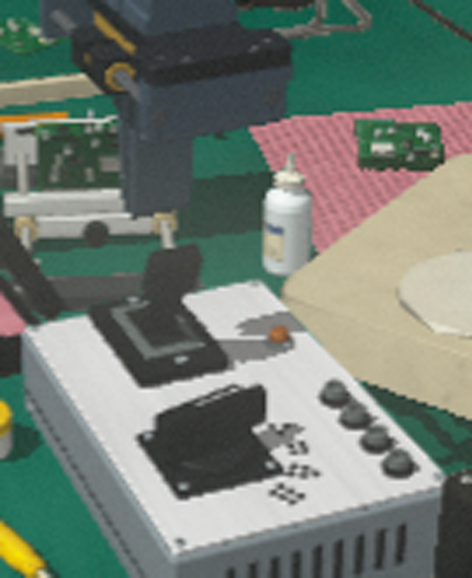

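The picture shows the fingers' lower end at crop (155,215), which is beyond and above the lever at (172,250), so they aren't touching it. I'll compare this with the projected TCP and the top view.

Run:
```python
from h import *
np.set_printoptions(precision=3,suppress=True)
def proj(n,P):
    p=ctrl.camera_params(n);K=np.array([[p['fx'],0,p['cx']],[0,p['fy'],p['cy']],[0,0,1]])
    X=(np.array(P)-p['pose'][:3,3])@p['pose'][:3,:3]*[1,-1,-1]
    return cv2.projectPoints(X.reshape(-1,1,3),np.zeros(3),np.zeros(3),K,p['D'])[0].ravel()
t=ctrl.current_tool_pos();print(t,ctrl.current_q(),ctrl.current_eef_rot())
for n in("side","top"):print(n,proj(n,t),proj(n,W(PIV+[0,-.031],.141)),proj(n,W(PIV+[0,.031],.141)),proj(n,W(KN,.077)))
print(ctrl.camera_params("side")['pose'][:3,3])
a=ctrl.read_camera("top")[100:300,140:400]; cv2.imwrite("pics/t2.png",cv2.resize(a,None,fx=3,fy=3,interpolation=cv2.INTER_CUBIC))
```

```text
[ 0.472 -0.123  0.115] [ -21.651   21.744  100.248   -0.002   58.005 -117.467] [[-0.995 -0.101  0.   ]
 [-0.101  0.995 -0.   ]
 [-0.    -0.    -1.   ]]
side [335.436 212.956] [341.01 207.75] [329.275 194.409] [350.695 260.916]
top [244.249 199.836] [262.372 193.749] [219.153 196.938] [323.775 211.263]
[ 0.245 -0.925  0.569]
```

View pics/t2.png

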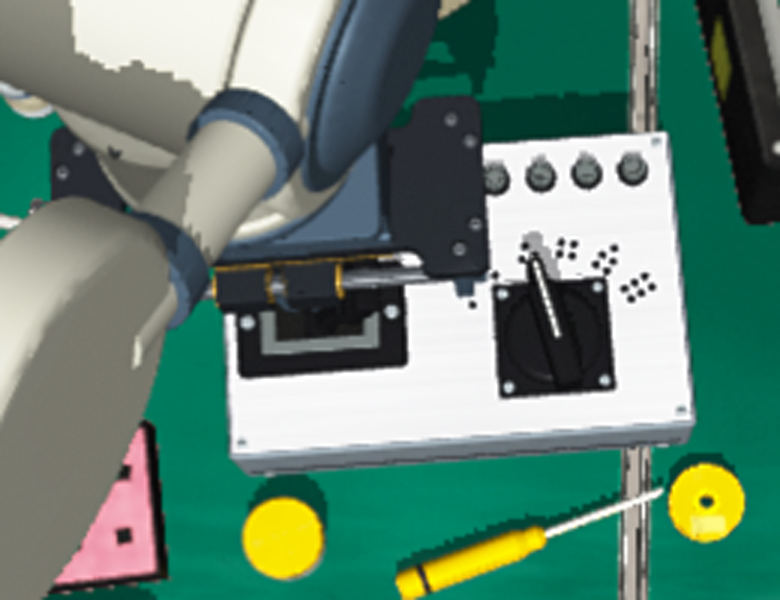

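Run:
```python
from h import *
np.set_printoptions(precision=3,suppress=True)
def proj(n,P):
    p=ctrl.camera_params(n);K=np.array([[p['fx'],0,p['cx']],[0,p['fy'],p['cy']],[0,0,1]])
    X=(np.array(P)-p['pose'][:3,3])@p['pose'][:3,:3]*[1,-1,-1]
    return cv2.projectPoints(X.reshape(-1,1,3),np.zeros(3),np.zeros(3),K,p['D'])[0].reshape(-1,2)
t=ctrl.current_tool_pos();R=ctrl.current_eef_rot()
f=lambda x,y,z:t+R@np.array([x,y,z])
P=[f(sx*.038,sy*.089,-.079) for sx in(-1,1) for sy in(-1,1)]
print("body bottom corners\n",np.c_[(proj("top",P)-[140,100])*3,(proj("side",P)-[290,135])*3.5])
P=[f(sx*.016,sy*.0135,z) for z in(0,-.03,-.06) for sx in(-1,1) for sy in(-1,1)]
print("fingers side crop\n",(proj("side",P)-[290,135])*3.5)
L=[W(PIV,.076)+np.r_[RY@np.array([sx*.015,s*.0313]),.065] for s in(-1,1) for sx in(-1,1)]
print("lever tip ON,OFF side crop\n",(proj("side",L)-[290,135])*3.5)
```

```text
body bottom corners
 [[484.459 159.781 293.005 199.814]
 [ 94.467 189.59  161.888  77.515]
 [495.59  322.798 153.777 226.276]
 [ 97.448 351.888  40.236  97.384]]
fingers side crop
 [[194.325 278.276]
 [176.132 257.466]
 [141.528 288.916]
 [124.354 267.667]
 [194.594 230.845]
 [176.089 210.773]
 [140.888 241.191]
 [123.438 220.687]
 [194.867 181.777]
 [176.039 162.509]
 [140.223 191.8  ]
 [122.489 172.109]]
lever tip ON,OFF side crop
 [[153.207 259.881]
 [204.039 249.897]
 [112.89  212.262]
 [161.444 203.214]]
```

The tool appears about 40 mm higher in the picture than its reported TCP, while both cameras agree on the box. I'll check the tool height by touching the bare panel (z = 66 mm) between the switch and the knob.

Run:
```python
from h import *
np.set_printoptions(precision=4,suppress=True)
q=[-.055,.002]
ctrl.move_l(W(PIV+[0,-.065],.125));ctrl.move_l(W(q,.125))
hit=ctrl.move_l(W(q,.015),vel=.05,contact_N=5)
print(hit,ctrl.current_tool_pos(),ctrl.current_contact_force(),ctrl.current_t())
a=ctrl.read_camera("side")[110:310,290:430];b=ctrl.read_camera("top")[110:280,200:380]
ctrl.move_l(W(q,.14))
a=cv2.resize(a,(420,600),interpolation=cv2.INTER_CUBIC);b=cv2.resize(b,(378,357),interpolation=cv2.INTER_CUBIC)
m=np.zeros((600,798,3),np.uint8);m[:,:420]=a;m[:357,420:]=b;cv2.imwrite("pics/m3.png",m)
```

```text
True [ 0.4361 -0.191   0.0266] [-1.7821  1.4956 17.7056] 14.2583
```

View pics/m3.png

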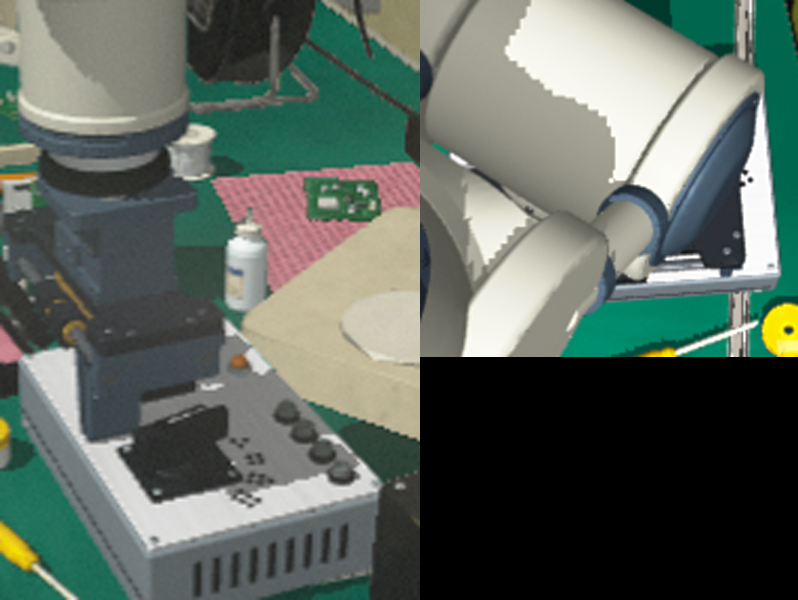

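The tool touched at reported z = 0.027 instead of 0.066. The finger's lower edge shows at (85–140, 435) in the side crop. I'll check where that edge lies on the panel plane.

Run:
```python
from h import *
np.set_printoptions(precision=4,suppress=True)
uv=np.array([(85,438),(140,428)])/3+[290,110]
for z in(.027,.066,.08):
    w=world("side",uv,z);print(z,w, np.linalg.norm(w[0]-w[1]))
R=ctrl.current_eef_rot();t=np.array([.4361,-.191,0])
print("exp near-side edge",t+R@np.array([.016,-.0135,0]),t+R@np.array([-.016,-.0135,0]))
print(ctrl.current_grip_width(),ctrl.current_contact_force(),ctrl.current_tool_pos())
```

```text
0.027 [[ 0.4321 -0.1348  0.027 ]
 [ 0.4716 -0.1336  0.027 ]] 0.03951143583434738
0.066 [[ 0.4187 -0.1916  0.066 ]
 [ 0.4553 -0.1905  0.066 ]] 0.03666999076410092
0.08 [[ 0.4139 -0.212   0.08  ]
 [ 0.4495 -0.2109  0.08  ]] 0.03564998484144835
exp near-side edge [ 0.4215 -0.206   0.    ] [ 0.4534 -0.2028 -0.    ]
0.008068229383113084 [-0.129   0.198  -1.0228] [ 0.4356 -0.1908  0.1392]
```

The edge lands at x ≈ 0.437 as expected when z = 0.066. So the real finger tips are 39 mm above the reported TCP, and I'll subtract 39 mm from every z command. Now I'll redo the push, with force sensing to find the contact.

```bash
echo 'DZ=.039
def V(l,z): return W(l,z-DZ)  # true tip height z' >>h.py
python3 - <<'E'
from h import *
np.set_printoptions(precision=3,suppress=True)
ctrl.move_l(V(PIV+[0,-.075],.18));ctrl.move_l(V(PIV+[0,-.075],.118))
rel=lambda:(RY.T@(ctrl.current_tool_pos()[:2]-C)-PIV)
hit=ctrl.move_l(V(PIV+[0,-.02],.118),vel=.04,contact_N=3); print(hit,rel(),RY.T@ctrl.current_contact_force()[:2])
for y in np.arange(-.045,-.0001,.005):
    if y<rel()[1]: continue
    hit=ctrl.move_l(V(PIV+[0,y],.118),vel=.08,contact_N=15); print(hit,rel(),RY.T@ctrl.current_contact_force()[:2])
    if hit: break
print(ctrl.current_t())
E
```

```text
True [ 0.    -0.048] [-1.633 -6.371]
False [ 0.    -0.046] [ -5.486 -15.103]
False [ 0.001 -0.04 ] [ 1.64  -4.544]
False [ 0.    -0.035] [ 0.783 -2.396]
False [-0.   -0.03] [ 1.316 -1.536]
False [-0.    -0.025] [-0.337 -0.433]
False [-0.   -0.02] [0.066 0.853]
False [-0.    -0.015] [-0.51   0.006]
False [-0.   -0.01] [-0.161  0.261]
False [-0.    -0.005] [-0.331 -0.1  ]
19.3083
```

The lever was felt at -0.047, the force faded to zero at about -0.022, and it stayed free after that, so it has snapped over. Next: retreat, check the lever in the image numerically, then grip and turn the knob.

Run:
```python
from h import *
np.set_printoptions(precision=3,suppress=True)
ctrl.move_l(V(PIV+[0,-.02],.18));
ctrl.goto(V(KN+[-.1,0],.22),down(102.5)); ctrl.command_gripper(.5)
im=ctrl.read_camera("side");ref=cv2.imread("pics/side0.png")
print("ON tip patch",ref[206:213,341:346].mean(),im[206:213,341:346].mean(),"lamp",ref[229:233,366:372].mean((0,1)),im[229:233,366:372].mean((0,1)))
if im[206:213,341:346].mean()-ref[206:213,341:346].mean()<20: raise SystemExit("not off?")
ctrl.goto(V(KN,.16),down(102.5))
hit=ctrl.move_l(V(KN,.082),vel=.08,contact_N=8); print(hit,ctrl.current_tool_pos()[2]+DZ,ctrl.current_contact_force())
if not hit:
    ctrl.command_gripper(0); print("w",ctrl.current_grip_width()*91,ctrl.current_grasp_force(),ctrl.current_contact_force(),ctrl.current_wrist_torque())
print(ctrl.current_t())
```

```text
ON tip patch 69.43809523809524 122.16190476190476 lamp [ 87.125 113.542 147.125] [ 95.5   123.042 157.167]
False 0.08241510120531047 [0.612 0.843 0.542]
w 13.710803483241161 30.00004470348358 [-0.079 -0.434  2.141] [-0.079  0.134  0.01 ]
23.6833
```

The lever is off, since the ON-tip patch is now background. The bar is gripped at 13.7 mm (true 14). I'll turn it 25° clockwise, release and check.

Run:
```python
from h import *
np.set_printoptions(precision=3,suppress=True)
q=ctrl.current_q();q[5]+=25.5
ctrl.movej(q); ctrl.sleep(.1)
print(ctrl.current_wrist_torque(),ctrl.current_contact_force(),np.abs(ctrl.current_eef_rot()-down(77.5)).max())
ctrl.command_gripper(.4)
ctrl.move_l(V(KN,.17),vel=.2); ctrl.goto(V(KN+[-.12,.06],.22),down(90))
a=ctrl.read_camera("top")[110:265,205:380];b=ctrl.read_camera("side")[180:330,290:425]
m=np.hstack([cv2.resize(a,(420,372),interpolation=cv2.INTER_CUBIC),cv2.resize(b,(335,372),interpolation=cv2.INTER_CUBIC)]);cv2.imwrite("pics/m4.png",m);print(ctrl.current_t())
```

```text
[-1.016  0.31  -0.005] [-1.012 -4.736 -1.037] 0.006141875017165607
26.1583
```

View pics/m4.png

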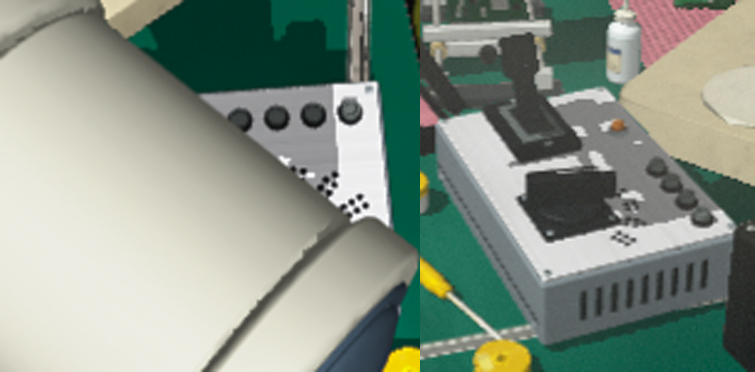

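In the side view the lever leans outward (OFF), and the bar's nose has swung to about (615,172), one click clockwise. The top view is blocked by the arm. Now I'll throw the switch on from the left, then back well away and look at both from the top.

Run:
```python
from h import *
np.set_printoptions(precision=3,suppress=True)
ctrl.command_gripper(0)
ctrl.goto(V(PIV+[0,.08],.22),down(90)); ctrl.move_l(V(PIV+[0,.08],.118),vel=.2)
rel=lambda:(RY.T@(ctrl.current_tool_pos()[:2]-C)-PIV)
for y in (.03,.015,.005):
    hit=ctrl.move_l(V(PIV+[0,y],.118),vel=.1,contact_N=25); print(hit,rel(),RY.T@ctrl.current_contact_force()[:2])
    if hit: break
ctrl.move_l(V(PIV+[0,.03],.19),vel=.2)
ctrl.goto([.25,.45,.22],down(90)); print(ctrl.current_t())
a=ctrl.read_camera("top")[135:300,205:400];b=ctrl.read_camera("side")[180:320,290:425]
m=np.hstack([cv2.resize(a,(500,423),interpolation=cv2.INTER_CUBIC),cv2.resize(b,(300,311),interpolation=cv2.INTER_CUBIC,).copy() if 0 else cv2.copyMakeBorder(cv2.resize(b,(300,311),interpolation=cv2.INTER_CUBIC),0,112,0,0,cv2.BORDER_CONSTANT)]);cv2.imwrite("pics/m5.png",m)
```

```text
False [-0.    0.03] [-0.033 -0.296]
False [0.    0.015] [-0.037 -0.144]
False [0.    0.005] [-0.356  0.613]
32.1333
```

View pics/m5.png

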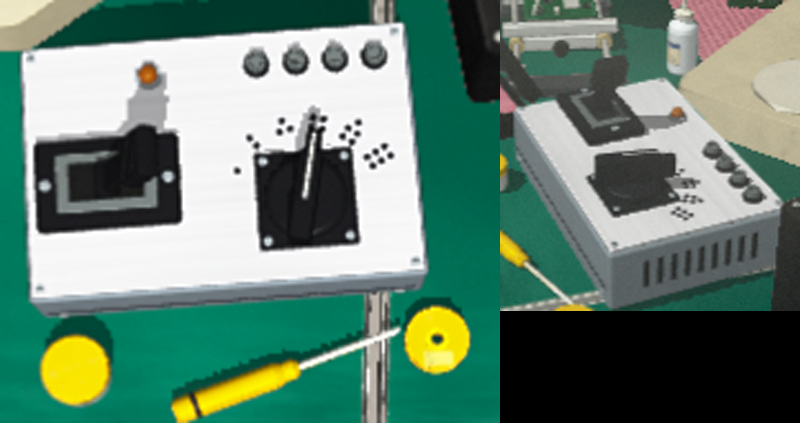

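The lever leans to the lamp side (ON) exactly as at the start, with its top at about (145,130). The nose, at about (318,130), points at the four dots. The tin, driver and spool are where they were, and the arm is clear, so I'll hand it in.

```bash
python3 -c "
from h import *
d=T([],0) if 0 else None
s=500/195
u=np.array([(318,130),(305,197)])/s+[205,135]
p=world('top',u[:1],.098)[0];k=W(KN,0);v=RY.T@(p-k)[:2];print(np.linalg.norm(v),np.degrees(np.arctan2(v[1],v[0])))
print(ctrl.sign_off())"
```

```text
0.035130019590734855 -16.987184016949023
the job is handed in; nothing more can be done
None
```

The job is handed in: I threw the switch off, turned the knob one click from third to fourth, and threw the switch back on. The last pictures, at about 32 s, show the lever at ON, the nose at the four dots (rough reading −17° against −12.5°), the bystanders unmoved and the arm clear, but sign-off gave no verdict.

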